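Unlock a motor run-in guard and hold its gate wide

TASK

Open the run-in guard so the finished motor inside can be unloaded: draw the red-headed lock pin up out of its bore and park it in the slotted tab on the guard's side, hanging by its collar; squeeze the yellow catch on the wing until its bolt is fully back (it stays back), then squeeze the red catch on the gate and, once its bolt is drawn, swing the gate out past its check to about a right angle. The gate closes itself if let go, so finish with the gripper still holding it wide open and still; do not put it down or release it, and leave the motors, tools and other loose parts where they are.

Things in the scene. Friction and masses are not known exactly. Their poses are not given: they have to be found in the camera images.
- guard: Fixed run-in guard: blue base 230x320x25 mm, aluminium frame, clear panels; frame and roof top at z 150. Origin on the bench under the middle of its front; x points into it, y along the front to its left; the front looks to -x (robot). Gate at y -40 to 124 mm, fixed wing at y -150 to -45.
- pin: Steel lock pin, 60 g, upright in a bore (9.8 mm) that runs down through the wing's bolt. Origin: middle of the underside of its collar (20 mm wide, 4 thick), resting on the bore's mouth. Red head 14 mm thick, 4 to 38 mm above the origin: grip with fingers along the guard's x (a plate stands 27 mm towards +y), tips over 3 mm above the mouth. Shank 8 mm, 36 mm below the origin, plus a 4 mm point.
- bore (a point): Mouth of the pin's bore on the wing, z 166 mm, in a steel block 24x24 mm; at x 10, y -137 mm in the guard's frame, whose axes it shares.
- notch (a point): Middle of the parking slot, on the top face (z 150) of a steel tab at the guard's -y side. Axes as the guard's. Slot 11 mm wide in x, open above, below and towards -y (prongs reach 18 mm that way), closed 5.5 mm towards +y. Parked: shank in the slot, collar flat on the tab, so the pin's origin is at this point. Can be lowered in from above.
- wing_catch (a point): Pinch point of the wing catch, z 190; axes as the guard's. Two upright plates 24 mm wide in x, tops at z 201: the black one fixed, outer face 12 mm towards -y from this point; the yellow one movable, outer face 28 mm towards +y at rest, 12 mm when fully squeezed. Pair 40 mm along y at rest, 24 squeezed. Parts beneath and beside reach z 169: keep fingertips above.
- lock_bolt (a joint): Draw of the wing's bolt, m: 0 shot through the keeper on the gate, 0.016 fully back; the yellow plate is part of it. No spring: slides stiffly (about 4 N) and stays where it is left. The gate is free of it from about 0.012. The pin in its bore blocks it.
- gate_catch (a point): Pinch point of the gate's catch, z 190, moving and turning with the gate: its y runs along the gate to the hinge, 134 mm away; it lies 30 mm in front of the gate (-x). Two plates 24 mm wide in x, tops at z 201: black one fixed, outer face 12 mm towards +y; red one movable, outer face 24 mm towards -y at rest, 12 mm squeezed. Pair 36 mm at rest, 24 squeezed. Parts beside reach z 169.
- gate_bolt (a joint): Draw of the gate's bolt, m: 0 shot into the latch post, 0.012 fully drawn; the red plate is part of it. Sprung: 3.6 N at 0, 7.2 N at 0.012, so it shoots again when let go. The gate is free of it from 0.0095.
- gate_hinge (a point): Point on the gate's upright hinge axis, z 190, at x 0, y 128 mm in the guard's frame (left front corner).
- gate (a joint): Gate angle, rad: 0 shut, grows as its free end swings out to the robot, clockwise from above; stop at 1.5. Sprung shut: 0.15 N m at 0, 0.37 at 1.5. A spring check at the hinge resists between about 0.35 and 0.6 with up to 0.6 N m more (5 N at the catch); let go beyond it, the gate comes back to about 0.85. Gate 164 mm long, z 36 to 150 mm, 0.7 kg.
- motor: Bystander: motor 52 mm diameter, 56 mm tall, standing on the nest inside the guard; origin at the middle of its foot.
- spare_motor: Bystander: an identical motor standing on the bench.
- wrench_long: Bystander: adjustable wrench 200 mm long, 13 mm high, lying on the bench.
- wrench_short: Bystander: adjustable wrench 150 mm long, 13 mm high, lying on the bench.
- screwdriver: Bystander: screwdriver 190 mm long with a 26 mm yellow handle, lying on the bench.
- bearing: Bystander: steel ring 34 mm diameter, 10 mm high, lying on the guard's roof.
- press_block: Bystander: orange block 50x50x30 mm on the bench, beside the guard's -y side below the tab.

How it is judged:
On the way, in this order (a step that is already met when the one before it is completed fails the run):
1. the lock pin hangs parked in the tab's slot, let go (horizontal distance between pin and notch below 0.009 m and z of pin in the frame of notch between -0.003 and 0.003 m and angle between pin's own z axis and vertical below 0.12 rad and contact force between the fingers and pin below 0.3 N), for 0.2 s.
2. the yellow wing catch is squeezed and its bolt is back, the gate still shut (value of joint lock_bolt above 0.013 m and value of joint gate below 0.06 rad), for 0.1 s.
3. the red gate catch is squeezed and its bolt drawn, the gate still nearly shut (value of joint gate_bolt above 0.0095 m and value of joint gate below 0.15 rad), for 0.05 s.
4. the gate has been swung past its check (value of joint gate above 0.95 rad), for 0.1 s.
At the end, for the whole second after the job is handed in: The fingers still bear on the gate (over 1 N) and hold it still, open beyond 1.25 rad (72 deg; stop at 86); the wing bolt is drawn over 12 mm; the pin hangs let go in the slot, collar within 9 mm sideways and 3 mm in height of the slot's middle, upright within 0.12 rad; bystanders unmoved (all of step 1 and value of joint gate above 1.25 rad and velocity of joint gate between -0.15 and 0.15 rad/s and contact force between the fingers and gate above 1 N and value of joint lock_bolt above 0.012 m); the arm keeps its last pose, push and grip.
It fails at once if a motor is moved more than 20 mm (distance of any of motor, spare_motor from where it was at the start of the episode above 0.02 m).
It fails at once if a wrench or the screwdriver is moved more than 20 mm (distance of any of wrench_long, wrench_short, screwdriver from where it was at the start of the episode above 0.02 m).
It fails at once if the bearing or the press block is moved more than 20 mm (distance of any of bearing, press_block from where it was at the start of the episode above 0.02 m).
It fails at once if the pin is dropped (its collar falls well below the tab) (height (world z) of pin below 0.12 m).
It also fails if it takes over 58 s, if anything falls off the work surface, if the arm or the gripper's body presses on something with over 40 N, if the wrist force passes 120 N, or if a joint passes its speed limit or range.

ROBOT

A 6-joint arm with a two-finger parallel gripper is mounted at the origin on the work surface. World frame = base frame: x ahead of the robot, y to its left, z up, the work surface at z = 0. Lengths are in m, angles in rad, forces in N, time in s.
With the tool pointing down it reaches from about 0.35 to 0.975 m from the base axis. Payload 4.9 kg.
Tool frame: the origin (TCP) lies on the centre line of the jaws, within the pads' length; the fingertips stand 8 mm ahead of it and the grasp point (between the pads) lies 11 mm behind it; z points along the fingers, y is the line along which they close (so a half turn about z gives the same grasp; the last joint's range is limited). The gripper opens to 85 mm and grips with 20 to 120 N. Pads are 22 mm wide; open, the fingers measure 114 mm over their backs; the gripper's body (76 mm by 85 mm) begins 54 mm behind the grasp point. The pads swing forward as they close: fully open they stand 13 mm farther back than shut.
Start: joints at [1.16, 0.053, 1.613, -0, 1.476, -0.119], TCP at [0.18, 0.599, 0.239] pointing down, gripper open.
Joint ranges: [-3.01, 3.01], [-1.01, 2.22], [0.06, 2.58], [-1.02, 4.17], [0.09, 2.62], [-3.14, 3.14]. Speed limits (rad/s): [2.57, 2.57, 3.14, 3.14, 3.14, 3.14].

INTERFACE

Orientations are given as a rotation vector (axis times angle).
In Python, from station import ctrl gives the robot as it stands.
- The arm moves only by the tool nudge_tcp, called after "Call:" in YAML: its name, and indented under it one key for each argument. Schema: {"type":"object","properties":{"motion":{"type":"array","items":{"type":"array","items":{"type":"array","items":{"type":"number"},"minItems":7,"maxItems":7},"minItems":1,"maxItems":20},"minItems":1,"maxItems":1},"squeeze":{"type":"number"},"only":{"type":"string"},"quiet":{"type":"boolean"},"lines":{"type":"string"}},"required":["motion"],"additionalProperties":false}. motion is a list that holds a single list of rows (three levels of brackets), with 1 to 20 rows, each of 7 numbers: the finger opening in m, then dx, dy, dz in normalised numbers (1 is 1 m), then a rotation vector rx, ry, rz in normalised numbers (1 is pi rad); each row is the pose to reach, as a shift and turn from the pose commanded when the call began, along the tool's axes at that moment; what a row does not reach only later rows make up. A row lasts 1/12 s, in which the tool goes at most 0.0417 m and 0.125 rad, less where a joint would pass 70% of its speed; a pose out of reach is approached as far as the arm can. The fingers move at their own pace and stop on an object; squeeze is the grip in N (left out, the last holds). Time passes only in rows, so rows that do not move let the fingers close. The tool returns the time, the measured TCP pose, the force, the opening and the grip force at its end. only (a regular expression) keeps the lines of the reply that match it, lines (a string "A,B") keeps lines A to B, and quiet returns only ok. No shift or turn number may pass 1 either way. Input that does not fit is refused with a message, and nothing moves.
- ctrl.get_obs(): the state, without advancing time (a new reading comes with each control period).
- ctrl.get_image(name): name is "scene" or "top" or "wrist"; returns the picture (400x640x3 uint8, red, green, blue); there is no depth.
- ctrl.camera_params(name): a dict with "fx", "fy", "cx", "cy" (pixels), "T" (4x4, takes a point from camera to world coordinates); the wrist camera has in their place "tool_from_camera" (4x4, takes a point from camera to tool coordinates, whose origin is the TCP and whose axes are the flange's). Camera axes: x right, y down, z forward; pixel columns grow to the right and rows downward; lengths in m; the calibration is good to about 2 mm. The wrist camera is an equidistant fisheye: a pixel r from the principal point sees the ray r / f radians off the axis. A picture is of the moment at which its call begins: read the wrist's pose just before it. camera_params takes no time and is no camera call.
- ctrl.finish_job(): hands the job in; it is judged then, once.
Trained networks look in the newest picture that a camera, given by its name, has taken for a name from the list of things; names that differ only in an ending like _2 or _b are one class to them, and where a whole thing is asked for, a point or a joint stands for the part that bears it (a point fixed in the world has none). Each returns a list of dicts, best first, with "p" (0 to 1); they miss things now and then, are a little off and sometimes report something else, mostly with a low value. They report only what shows in the picture. A call takes as long as a camera call.
- ctrl.find_in(camera, thing): "extent" ([left, top, right, bottom] in pixels, round what is visible of it).
- ctrl.cut_out(camera, thing): "mask" (400x640 bool, what is visible of it) and "extent" ([left, top, right, bottom] in pixels, round what is visible of it).
- ctrl.tip_of(camera, thing): "xy" ([column, row] in pixels: a listed point, or the origin of a listed thing).
The state is a dict: "t": time; "q": joint angles; "dq": joint speeds; "effort": joint torques, N m; "tool_pos": TCP position; "tool_rot": TCP orientation; "contact_force": force on the tool from outside, world axes, zero at the start; "wrist_torque": the same for the moment, N m; "opening": finger opening in m; "grip_force": force on a finger pad.
Only numpy, scipy, OpenCV 4.12 (cv2) and the standard library are available. Lean on these libraries where they do the work, as an engineer would, in place of code of your own. Each camera call takes 0.05 s, during which the arm holds its last target. There are 200 camera calls.

## Working session

There is one attempt and no reset: what is moved stays moved. The work goes in short steps, Python scripts to look and compute and a tool call to move; the robot and the scene stay as the last step left them, time stands still between calls to the robot, and variables do not carry over. Pictures are saved under pics/ and viewed, at most 13 in all, crops included, and the job is handed in when it is done.

```bash
ls; mkdir -p pics; cat > h.py <<'E'
import numpy as np, cv2
from station import ctrl
from scipy.spatial.transform import Rotation as R
def obs():
    o=ctrl.get_obs(); return o
def ray(cam,xy,o=None):
    p=ctrl.camera_params(cam); u,v=xy
    if cam=='wrist':
        o=o or obs(); d=np.array([u-p['cx'],v-p['cy']]); r=np.hypot(*d); f=p['fx']; th=r/f
        c=np.array([*(d/max(r,1e-9)*np.sin(th)),np.cos(th)])
        T=np.eye(4);T[:3,:3]=R.from_rotvec(o['tool_rot']).as_matrix();T[:3,3]=o['tool_pos'];T=T@np.array(p['tool_from_camera'])
    else:
        c=np.array([(u-p['cx'])/p['fx'],(v-p['cy'])/p['fy'],1.]);T=np.array(p['T'])
    return T[:3,3],T[:3,:3]@c
def atz(cam,xy,z,o=None):
    a,d=ray(cam,xy,o); return a+d*(z-a[2])/d[2]
def save(cam,n):
    im=ctrl.get_image(cam); cv2.imwrite('pics/'+n+'.png',cv2.cvtColor(im,cv2.COLOR_RGB2BGR)); return im
E
python3 - <<'E'
from h import *
np.set_printoptions(precision=4,suppress=True)
o=obs();print(o)
Z=dict(pin=.166,bore=.166,notch=.15,wing_catch=.19,gate_catch=.19,gate_hinge=.19,guard=0,press_block=0,bearing=.15,spare_motor=0,wrench_long=0,wrench_short=0,screwdriver=0)
for c in ['top','scene','wrist']:
    o=obs();save(c,c+'0');print(c,{k:np.round(v,3).tolist() for k,v in ctrl.camera_params(c).items() if k!='x'})
    for k,z in Z.items():
        for r in ctrl.tip_of(c,k)[:2]: print(c,k,round(r['p'],2),np.round(r['xy'],1),atz(c,r['xy'],z,o)[:2])
E
```

```text
pics
{'t': 0.0, 'q': array([ 1.16  ,  0.0534,  1.6143,  0.    ,  1.476 , -0.119 ]), 'dq': array([ 0.0013,  0.0003, -0.0015,  0.0004, -0.001 , -0.0006]), 'effort': array([ -0.0018, -39.3672, -37.0175,  -0.0003,   0.0069,  -0.    ]), 'tool_pos': array([0.1796, 0.598 , 0.238 ]), 'tool_rot': array([-0.4567, -3.1077,  0.0032]), 'contact_force': array([-0.0476, -0.396 ,  0.172 ]), 'wrist_torque': array([-0.0057,  0.023 ,  0.0162]), 'grip_force': 0.0, 'opening': 0.085429353812898}
top {'fx': 374.734, 'fy': 374.734, 'cx': 321.997, 'cy': 197.996, 'T': [[0.012, -0.975, 0.222, 0.372], [-1.0, -0.013, -0.002, 0.038], [0.005, -0.222, -0.975, 1.048], [0.0, 0.0, 0.0, 1.0]]}
top pin 0.63 [370.4 210.5] [ 0.5439 -0.0806]
top bore 0.88 [373.9 209.1] [ 0.5474 -0.089 ]
top notch 0.67 [388.7 204.2] [ 0.5633 -0.1278]
top notch 0.4 [171.7 234.2] [0.483  0.3953]
top wing_catch 0.75 [360.  203.1] [ 0.5566 -0.0533]
top gate_catch 0.84 [316.8 206.7] [0.5466 0.0477]
top gate_hinge 0.85 [266.1 183.8] [0.6004 0.1685]
top guard 0.64 [320.4 209.7] [0.5767 0.0396]
top press_block 0.68 [400.2 205.2] [ 0.5928 -0.1883]
t
[... 972 characters left out ...]
4] [ 0.4796 -0.3954]
scene wrench_long 0.58 [436.5 297.4] [0.498  0.4515]
scene wrench_short 0.56 [429.8 265.2] [0.4309 0.3542]
scene screwdriver 0.57 [332.4 179.7] [ 0.453  -0.1362]
scene screwdriver 0.39 [359.4 218.3] [0.4895 0.0662]
wrist {'fx': 309.707, 'fy': 309.707, 'cx': 317.577, 'cy': 197.022, 'tool_from_camera': [[-0.0, -0.946, -0.325, 0.083], [1.0, -0.0, 0.001, -0.001], [-0.001, -0.325, 0.946, -0.134], [0.0, 0.0, 0.0, 1.0]]}
wrist gate_catch 0.41 [ 68.4 353.3] [0.2668 0.2501]
wrist guard 0.52 [144.6 391.5] [0.5712 0.0519]
wrist press_block 0.56 [ 87.5 393.2] [ 0.6031 -0.2203]
wrist spare_motor 0.49 [ 39.5 365.2] [ 0.498 -0.385]
wrist screwdriver 0.57 [ 69.  355.5] [ 0.4476 -0.1405]
```

```bash
python3 - <<'E'
import cv2
a=cv2.imread('pics/top0.png')[130:300,180:500];b=cv2.imread('pics/scene0.png')[110:290,230:430]
import numpy as np
a=cv2.resize(a,None,fx=2.4,fy=2.4,interpolation=2)[:400];cv2.imwrite('pics/a.png',a)
cv2.imwrite('pics/b.png',cv2.resize(b,(660,594),interpolation=2))
E
```

```text
(no output)
```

View pics/a.png

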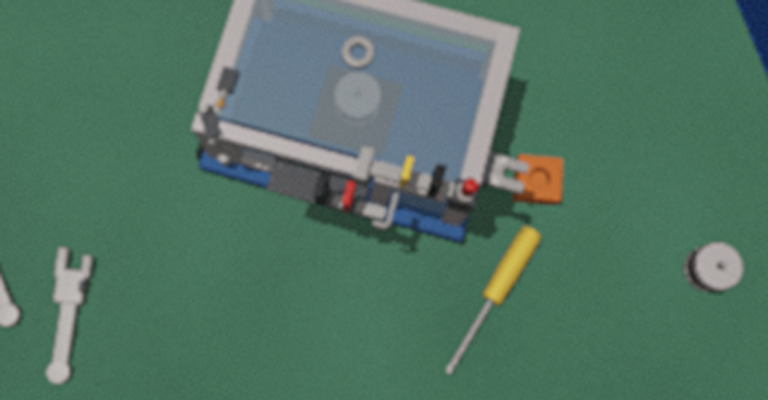

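View pics/b.png

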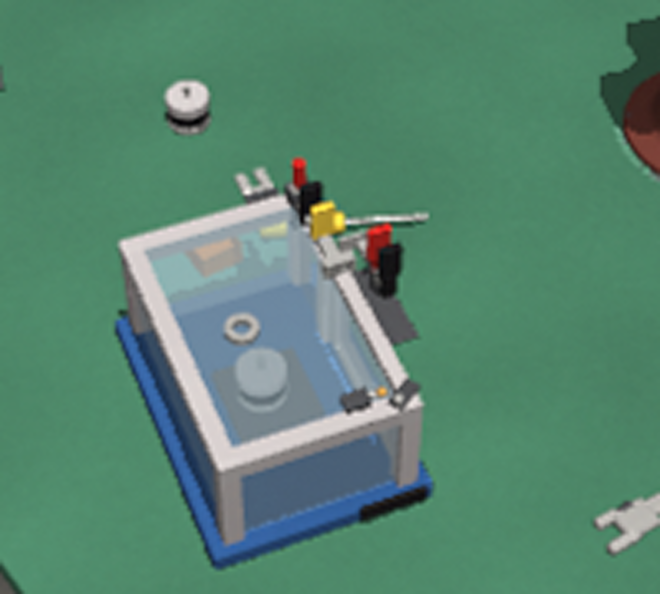

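The top view shows the guard turned about -15.5°: pin at (370,210) px, yellow plate near (350,200) px, and the tab to the right of the pin above the orange block. The scene view agrees with this. I'll move over the wing with the tool turned for the pin grasp.

Careful with the scale: turns go in shares of pi rad. That gives: 1.55 rad is 0.4934.

Call:
nudge_tcp:
  motion:
    - [[0.085, -0.517, -0.522, -0.05, 0, 0, 0.4934], [0.085, -0.517, -0.522, -0.05, 0, 0, 0.4934], [0.085, -0.517, -0.522, -0.05, 0, 0, 0.4934], [0.085, -0.517, -0.522, -0.05, 0, 0, 0.4934], [0.085, -0.517, -0.522, -0.05, 0, 0, 0.4934], [0.085, -0.517, -0.522, -0.05, 0, 0, 0.4934], [0.085, -0.517, -0.522, -0.05, 0, 0, 0.4934], [0.085, -0.517, -0.522, -0.05, 0, 0, 0.4934], [0.085, -0.517, -0.522, -0.05, 0, 0, 0.4934], [0.085, -0.517, -0.522, -0.05, 0, 0, 0.4934], [0.085, -0.517, -0.522, -0.05, 0, 0, 0.4934], [0.085, -0.517, -0.522, -0.05, 0, 0, 0.4934], [0.085, -0.517, -0.522, -0.05, 0, 0, 0.4934], [0.085, -0.517, -0.522, -0.05, 0, 0, 0.4934], [0.085, -0.517, -0.522, -0.05, 0, 0, 0.4934], [0.085, -0.517, -0.522, -0.05, 0, 0, 0.4934], [0.085, -0.517, -0.522, -0.05, 0, 0, 0.4934], [0.085, -0.517, -0.522, -0.05, 0, 0, 0.4934], [0.085, -0.517, -0.522, -0.05, 0, 0, 0.4934], [0.085, -0.517, -0.522, -0.05, 0, 0, 0.4934]]
  squeeze: 20

```text
t: 3.77
tool_pos: [0.5251, -0.0513, 0.2892]
tool_rot: [-2.503, -1.897, 0.0]
contact_force: [-0.9, -0.7, -0.9]
opening: 0.0849
grip_force: 0.0
```

```bash
cat > m.py <<'E'
from h import *
np.set_printoptions(precision=4,suppress=True)
import sys
o=obs();print(o['t'],o['tool_pos'],o['tool_rot'],o['q'])
save('wrist',sys.argv[1])
for k,z in dict(pin=.166,bore=.166,notch=.15,wing_catch=.19,gate_catch=.19,gate_hinge=.19,guard=0).items():
    for r in ctrl.tip_of('wrist',k)[:2]: print(k,round(r['p'],2),np.round(r['xy'],1),atz('wrist',r['xy'],z,o)[:2])
E
python3 m.py w1
```

```text
3.7667 [ 0.5251 -0.0513  0.2892] [-2.5031 -1.8972  0.0003] [-0.2387 -0.2069  1.7759  0.0003  1.5733  0.0349]
pin 0.74 [344.5 224.4] [ 0.5403 -0.0884]
bore 0.7 [351.6 221.8] [ 0.5471 -0.0877]
notch 0.86 [381.5 253.3] [ 0.5688 -0.1379]
notch 0.25 [382.4 233.7] [ 0.5738 -0.1161]
wing_catch 0.69 [354.7 187.9] [ 0.5564 -0.0491]
wing_catch 0.55 [283.8 222.2] [ 0.4933 -0.0621]
gate_catch 0.92 [304.2  72.9] [0.5427 0.0471]
guard 0.75 [331.8  76.4] [0.5727 0.0478]
```

View pics/w1.png

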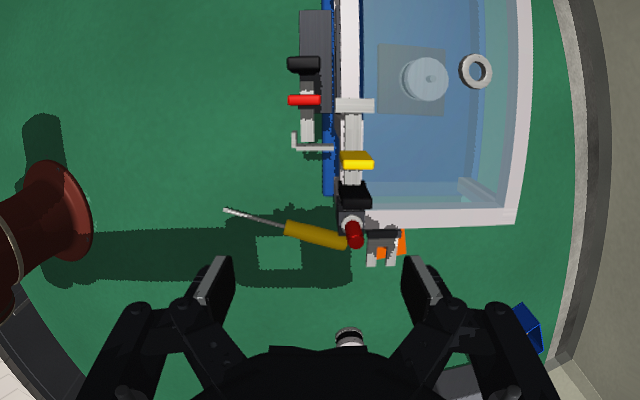

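The wrist view shows the pin's red head top at (354,240), the bore block near (351,221), the parking slot near (381,253), yellow plate at (357,160) and red plate at (305,100). Next I'll hover over the pin to refine these.

```bash
cat >> h.py <<'E'
def delta(p,yaw_y=None):
    """tool-frame shift to world point p and turn so that tool y stands at world angle yaw_y (rad), tool down"""
    o=obs();M=R.from_rotvec(o['tool_rot']).as_matrix()
    d=M.T@(np.array(p)-o['tool_pos'])
    if yaw_y is None: rv=np.zeros(3)
    else:
        y=np.array([np.cos(yaw_y),np.sin(yaw_y),0]);z=np.array([0,0,-1.]);T=np.c_[np.cross(y,z),y,z]
        rv=R.from_matrix(M.T@T).as_rotvec()
    return np.round(d,4),np.round(rv,3)
E
python3 - <<'E'
from h import *
from scipy.optimize import least_squares
g=np.array([[10,-137],[0,128],[-30,-6],[0,0]])/1e3
w=np.array([[.547,-.0884],[.6015,.1715],[.5446,.0474],[.5745,.045]])
f=lambda p:((g@np.array([[np.cos(p[2]),np.sin(p[2])],[-np.sin(p[2]),np.cos(p[2])]])+p[:2]-w)).ravel()
s=least_squares(f,[.57,.05,-.27],loss='soft_l1',f_scale=.003);print(s.x,f(s.x).round(4))
print(delta([.542,-.088,.25],s.x[2]))
E
```

```text
[ 0.57264633  0.04631534 -0.24452722] [ 0.0022 -0.0006  0.0021 -0.001  -0.0025  0.0004 -0.0019  0.0013]
(array([-0.0327,  0.0271,  0.0394]), array([ 0.   , -0.   , -0.025]))
```

In the tool's units: -0.025 rad is -0.008.

Call:
nudge_tcp:
  motion:
    - [[0.085, -0.016, 0.014, 0.02, 0, 0, -0.0048], [0.085, -0.033, 0.027, 0.038, 0, 0, -0.008], [0.085, -0.033, 0.027, 0.038, 0, 0, -0.008]]

```text
t: 4.42
tool_pos: [0.5408, -0.0904, 0.2471]
tool_rot: [-2.475, -1.928, 0.007]
contact_force: [0.1, 0.5, -0.9]
opening: 0.0851
grip_force: 0.0
```

```bash
python3 m.py w2; python3 -c "
import cv2
cv2.imwrite('pics/w2c.png',cv2.resize(cv2.imread('pics/w2.png')[60:360,220:520],(600,600),interpolation=2))"
```

```text
4.4167 [ 0.5408 -0.0904  0.2471] [-2.4751 -1.9283  0.0067] [-0.3007 -0.1316  1.779  -0.0012  1.4998 -0.0536]
pin 0.88 [324.7 209.4] [ 0.5456 -0.0923]
bore 0.73 [322.  205.7] [ 0.5443 -0.0889]
bore 0.72 [325.6 206.9] [ 0.5467 -0.0905]
notch 0.79 [363.6 239. ] [ 0.5697 -0.1323]
wing_catch 0.88 [326.2 158.9] [ 0.5564 -0.0503]
gate_catch 0.57 [265.3  17.6] [0.5423 0.046 ]
gate_catch 0.32 [260.5 208.2] [ 0.5059 -0.072 ]
guard 0.8 [319.4  48.3] [0.5761 0.0455]
```

View pics/w2c.png

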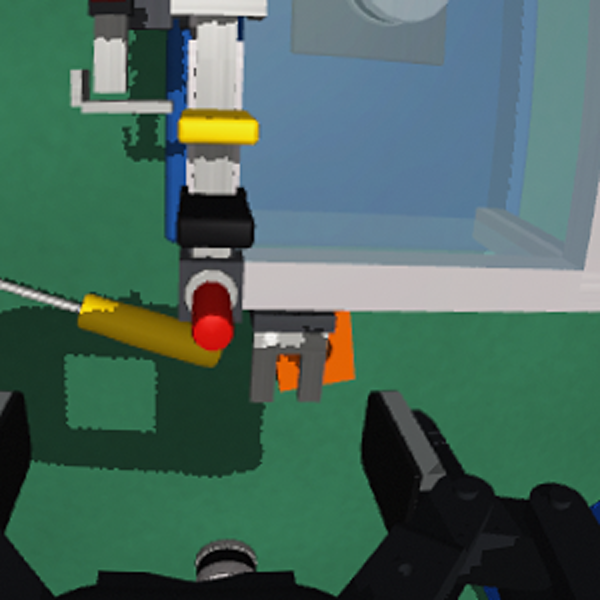

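```bash
cat > c.py <<'E'
from h import *
np.set_printoptions(precision=4,suppress=True)
o=obs();c,s=np.cos(-.2445),np.sin(-.2445);Rg=np.array([[c,s],[-s,c]])
im=cv2.imread('pics/w2.png')
f=lambda x,y,z:(lambda w:(w,Rg@(w-[.5726,.0463])))(atz('wrist',(220+x/2,60+y/2),z,o)[:2])
for n,a in dict(headtop=(213,332,.204),slotL=(276,365,.15),slotR=(298,365,.15),closed=(287,350,.15),prongend=(263,400,.15),prongendR=(312,400,.15),blackouter=(215,243,.190),blacktop=(215,200,.201),yel_top_in=(218,117,.201),yel_top_out=(218,139,.201),collar=(211,292,.17),framecorner_edge=(243,311,.15)).items(): print(n,*f(*a))
print(f(0,0,.15)[0],im[int(60+345/2),363])
E
python3 c.py
```

```text
headtop [ 0.5483 -0.0897] [ 0.0093 -0.1378]
slotL [ 0.5669 -0.1358] [ 0.0385 -0.178 ]
slotR [ 0.5762 -0.1383] [ 0.0482 -0.1782]
closed [ 0.5729 -0.1299] [ 0.0429 -0.1709]
prongend [ 0.5579 -0.1515] [ 0.0337 -0.1955]
prongendR [ 0.5793 -0.1574] [ 0.0558 -0.1961]
blackouter [ 0.5554 -0.0648] [ 0.0102 -0.112 ]
blacktop [ 0.559  -0.0483] [ 0.0097 -0.0951]
yel_top_in [ 0.5659 -0.0238] [ 0.0105 -0.0696]
yel_top_out [ 0.5643 -0.0303] [ 0.0105 -0.0763]
collar [ 0.5488 -0.0887] [ 0.0096 -0.1368]
framecorner_edge [ 0.5584 -0.1075] [ 0.0235 -0.1527]
[0.4975 0.0392] [139 144 144]
```

Everything agrees: guard at (0.5726, 0.0463) with yaw -0.2445, slot middle at guard (43,-177) mm, and wing catch at guard (10,-98) mm. The head's centre is at (326,226) px and the slot at (363,242) px.

```bash
cat >> h.py <<'E'
Y=-.2445
def G(x,y,z): c,s=np.cos(Y),np.sin(Y); return np.array([.5726+c*x-s*y,.0463+s*x+c*y,z])
E
python3 -c "
from h import *
print(G(.01,-.137,0),delta(G(.0097,-.1372,.180),Y))"
```

```text
[ 0.54913883 -0.08904612  0.        ] (array([0.0011, 0.0063, 0.0725]), array([ 0.002,  0.   , -0.001]))
```

Call:
nudge_tcp:
  motion:
    - [[0.05, 0.001, 0.006, 0.01, 0, 0, 0], [0.05, 0.001, 0.006, 0.025, 0, 0, 0], [0.05, 0.001, 0.006, 0.04, 0, 0, 0], [0.05, 0.001, 0.006, 0.05, 0, 0, 0], [0.05, 0.001, 0.006, 0.05, 0, 0, 0], [0.05, 0.001, 0.006, 0.05, 0, 0, 0]]

```text
t: 5.32
tool_pos: [0.5477, -0.0894, 0.2004]
tool_rot: [-2.476, -1.931, 0.001]
contact_force: [-0.2, 0.1, 1.2]
opening: 0.05
grip_force: 0.0
```

```bash
python3 -c "
from h import *
print(delta(G(.0097,-.1372,.180),Y))"
```

```text
(array([0.0005, 0.001 , 0.0204]), array([-0.002, -0.   , -0.001]))
```

Down, grip, and check.

Call:
nudge_tcp:
  motion:
    - [[0.05, 0.0005, 0.001, 0.01, 0, 0, 0], [0.05, 0.0005, 0.001, 0.02, 0, 0, 0], [0.05, 0.0005, 0.001, 0.02, 0, 0, 0], [0, 0.0005, 0.001, 0.02, 0, 0, 0], [0, 0.0005, 0.001, 0.02, 0, 0, 0], [0, 0.0005, 0.001, 0.02, 0, 0, 0], [0, 0.0005, 0.001, 0.02, 0, 0, 0], [0, 0.0005, 0.001, 0.02, 0, 0, 0], [0, 0.0005, 0.001, 0.02, 0, 0, 0]]
  squeeze: 40

```text
t: 6.07
tool_pos: [0.548, -0.0891, 0.182]
tool_rot: [-2.475, -1.931, 0.004]
contact_force: [-6.2, 0.6, 3.9]
opening: 0.0127
grip_force: 39.0
```

Call:
nudge_tcp:
  motion:
    - [[0, 0, 0, -0.015, 0, 0, 0], [0, 0, 0, -0.03, 0, 0, 0], [0, 0, 0, -0.045, 0, 0, 0], [0, 0, 0, -0.055, 0, 0, 0], [0, 0, 0, -0.055, 0, 0, 0], [0, 0, 0, -0.055, 0, 0, 0]]

```text
t: 6.57
tool_pos: [0.5495, -0.0895, 0.2371]
tool_rot: [2.476, 1.931, 0.002]
contact_force: [1.0, -0.2, -0.5]
opening: 0.013
grip_force: 39.1
```

```bash
python3 - <<'E'
from h import *
print(obs()['tool_pos']);save('wrist','w3')
print(delta(G(.043,-.177,obs()['tool_pos'][2]),Y))
cv2.imwrite('pics/w3c.png',cv2.resize(cv2.imread('pics/w3.png')[100:350,220:470],(600,600),interpolation=2))
E
```

```text
[ 0.54954059 -0.08950203  0.23709707]
(array([-0.0396,  0.0331, -0.    ]), array([-0.   ,  0.   , -0.002]))
```

View pics/w3c.png

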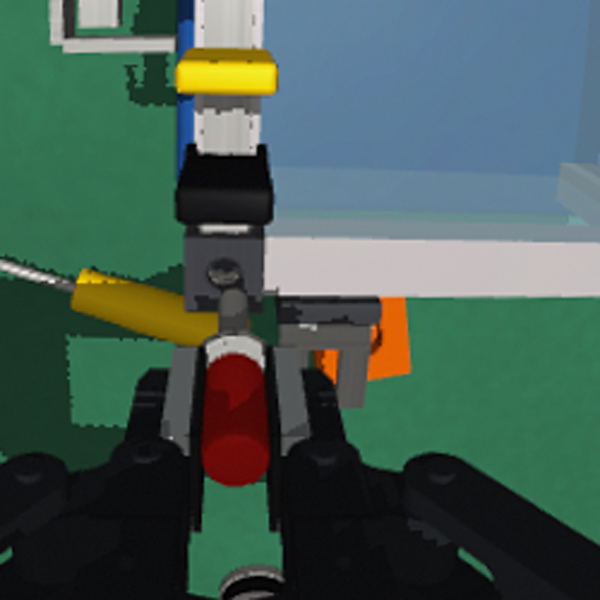

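The pin is out of its bore (mouth at about crop (222,270)), hanging straight from the fingers. I'll carry it over the slot and look before lowering.

Call:
nudge_tcp:
  motion:
    - [[0, -0.02, 0.016, 0, 0, 0, 0], [0, -0.0395, 0.033, 0, 0, 0, 0], [0, -0.0395, 0.033, 0.01, 0, 0, 0], [0, -0.0395, 0.033, 0.022, 0, 0, 0], [0, -0.0395, 0.033, 0.022, 0, 0, 0], [0, -0.0395, 0.033, 0.022, 0, 0, 0]]

```text
t: 7.12
tool_pos: [0.57, -0.1346, 0.2116]
tool_rot: [-2.473, -1.93, 0.004]
contact_force: [0.0, 0.0, -0.3]
opening: 0.0125
grip_force: 39.2
```

```bash
python3 - <<'E'
from h import *
print(obs()['tool_pos']);save('wrist','w4')
print(delta(G(.043,-.177,.166),Y), ctrl.tip_of('wrist','pin')[:1],[ (r['p'],r['xy'],atz('wrist',r['xy'],.15)) for r in ctrl.tip_of('wrist','notch')[:2]])
cv2.imwrite('pics/w4c.png',cv2.resize(cv2.imread('pics/w4.png')[120:280,240:400],(600,600),interpolation=2))
E
```

```text
[ 0.56998548 -0.13462893  0.21159632]
(array([-0.0009,  0.0012,  0.0469]), array([-0.003, -0.   , -0.001])) [{'xy': [311.3, 256.8], 'p': 0.78}] [(0.59, [318.1, 221.3], array([ 0.57124171, -0.13828382,  0.15      ]))]
```

View pics/w4c.png

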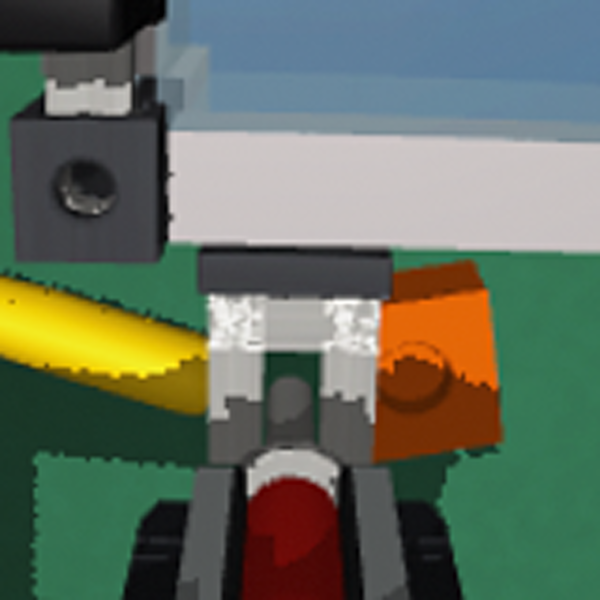

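```bash
python3 - <<'E'
from h import *
c,s=np.cos(Y),np.sin(Y);Rg=np.array([[c,s],[-s,c]])
for n,x,y,z in [('L',265,380,.15),('R',320,380,.15),('closed',292,350,.15),('bore',86,187,.166),('tip',290,385,.159),('boreL',12,230,.166),('boreR',165,230,.166)]:
    w=atz('wrist',(240+x*.26667,120+y*.26667),z)[:2]; print(n,w,Rg@(w-[.5726,.0463]))
o=obs()['tool_pos'];print('tcp',Rg@(o[:2]-[.5726,.0463]))
E
```

```text
L [ 0.56619885 -0.13705032] [ 0.03817307 -0.17944673]
R [ 0.57613631 -0.13954162] [ 0.04841804 -0.17945837]
closed [ 0.57254088 -0.13242241] [ 0.04320619 -0.17342125]
bore [ 0.54835103 -0.09028555] [ 0.00953566 -0.13839326]
tip [ 0.57143273 -0.13534637] [ 0.0428388 -0.1765265]
boreL [ 0.53397777 -0.09413557] [-0.00347814 -0.14560814]
boreR [ 0.55899634 -0.10056745] [ 0.02235331 -0.14579244]
tcp [ 0.04274195 -0.1763053 ]
```

Call:
nudge_tcp:
  motion:
    - [[0, -0.0022, 0.0006, 0, 0, 0, 0], [0, -0.0022, 0.0006, 0.01, 0, 0, 0], [0, -0.0022, 0.0006, 0.02, 0, 0, 0], [0, -0.0022, 0.0006, 0.03, 0, 0, 0], [0, -0.0022, 0.0006, 0.04, 0, 0, 0], [0, -0.0022, 0.0006, 0.045, 0, 0, 0], [0, -0.0022, 0.0006, 0.048, 0, 0, 0], [0, -0.0022, 0.0006, 0.048, 0, 0, 0]]

```text
t: 7.93
tool_pos: [0.5717, -0.1394, 0.1726]
tool_rot: [2.473, 1.929, -0.002]
contact_force: [-1.5, -1.0, -4.3]
opening: 0.0126
grip_force: 54.6
```

Call:
nudge_tcp:
  motion:
    - [[0, 0, 0, 0, 0, 0, 0], [0, 0, 0, 0, 0, 0, 0], [0, 0, 0, 0, 0, 0, 0]]

```text
t: 8.18
tool_pos: [0.5711, -0.1377, 0.1651]
tool_rot: [-2.476, -1.931, 0.001]
contact_force: [-1.3, 0.0, -0.2]
opening: 0.0126
grip_force: 54.7
```

```bash
python3 - <<'E'
from h import *
save('wrist','w5')
cv2.imwrite('pics/w5c.png',cv2.resize(cv2.imread('pics/w5.png')[140:300,240:400],(600,600),interpolation=2))
E
```

```text
(no output)
```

View pics/w5c.png

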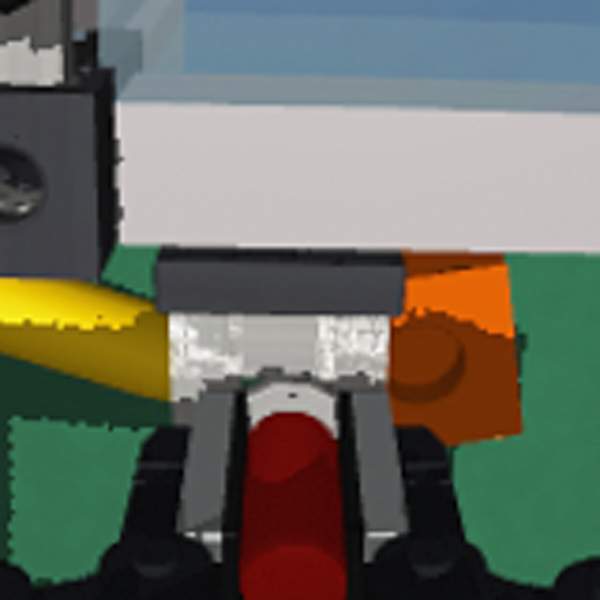

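The collar sits on the tab with the shank in the slot: collar centre at crop (292,400), slot centre near 279, so about 1.7 mm to the +x side. I'll shift back, release, rise and check.

Call:
nudge_tcp:
  motion:
    - [[0, 0, -0.0015, 0, 0, 0, 0], [0, 0, -0.0015, 0, 0, 0, 0], [0.02, 0, -0.0015, 0, 0, 0, 0], [0.04, 0, -0.0015, 0, 0, 0, 0], [0.04, 0, -0.0015, 0, 0, 0, 0], [0.04, 0, -0.0015, 0, 0, 0, 0], [0.04, 0, -0.0015, -0.02, 0, 0, 0], [0.045, 0, -0.0015, -0.04, 0, 0, 0], [0.05, 0, -0.0015, -0.06, 0, 0, 0], [0.06, 0, -0.0015, -0.08, 0, 0, 0], [0.06, 0, -0.0015, -0.08, 0, 0, 0], [0.06, 0, -0.0015, -0.08, 0, 0, 0]]

```text
t: 9.23
tool_pos: [0.5709, -0.1379, 0.2479]
tool_rot: [2.475, 1.93, 0.003]
contact_force: [-0.8, -0.2, 0.4]
opening: 0.0601
grip_force: 0.0
```

```bash
python3 - <<'E'
from h import *
save('wrist','w6'); print([(k,r['p'],r['xy'],atz('wrist',r['xy'],z)) for k,z in (('pin',.15),('notch',.15),('wing_catch',.19)) for r in ctrl.tip_of('wrist',k)[:1]])
print(delta(G(.010,-.098,.25),Y+np.pi/2),obs()['q'])
cv2.imwrite('pics/w6c.png',cv2.resize(cv2.imread('pics/w6.png')[80:320,220:460],(600,600),interpolation=2))
E
```

```text
[('pin', 0.71, [311.9, 200.3], array([ 0.56571723, -0.13474153,  0.15      ])), ('notch', 0.85, [317.0, 196.5], array([ 0.57011033, -0.13239696,  0.15      ])), ('wing_catch', 0.61, [261.3, 99.8], array([ 0.55594485, -0.05098326,  0.19      ]))]
(array([ 0.0809, -0.0314, -0.0056]), array([-0.002, -0.003, -1.572])) [-3.63770649e-01 -4.11613524e-02  1.69886756e+00  1.21598725e-05
  1.48699958e+00 -1.17744188e-01]
```

View pics/w6c.png

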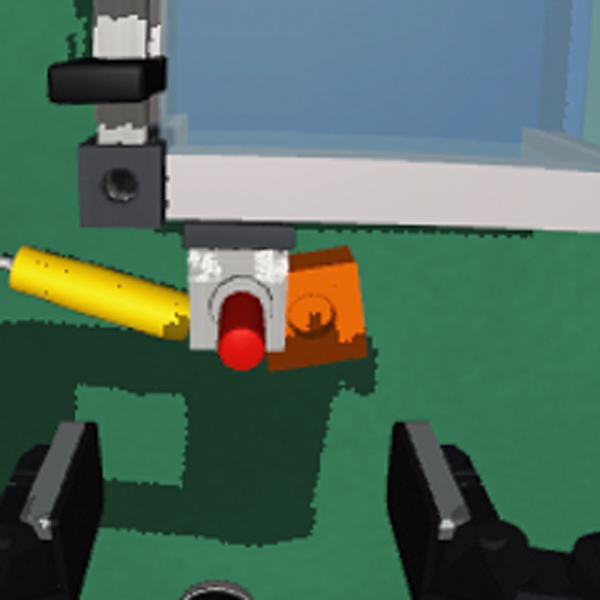

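The pin is hanging upright in the slot, with the collar at crop (240,300). Now the wing catch.

In the tool's units: -0.25 rad is -0.0796.

Call:
nudge_tcp:
  motion:
    - [[0.066, 0.02, -0.008, 0, 0, 0, -0.0398], [0.066, 0.04, -0.016, 0, 0, 0, -0.0796], [0.066, 0.06, -0.024, 0, 0, 0, -0.1194], [0.066, 0.081, -0.031, 0, 0, 0, -0.1592], [0.066, 0.081, -0.031, 0, 0, 0, -0.1989], [0.066, 0.081, -0.031, 0, 0, 0, -0.2387], [0.066, 0.081, -0.031, 0, 0, 0, -0.2785], [0.066, 0.081, -0.031, 0, 0, 0, -0.3183], [0.066, 0.081, -0.031, 0, 0, 0, -0.3581], [0.066, 0.081, -0.031, 0, 0, 0, -0.3979], [0.066, 0.081, -0.031, 0, 0, 0, -0.4377], [0.066, 0.081, -0.031, 0, 0, 0, -0.4775], [0.066, 0.081, -0.031, 0, 0, 0, -0.5004], [0.066, 0.081, -0.031, 0, 0, 0, -0.5004], [0.066, 0.081, -0.031, 0, 0, 0, -0.5004]]

```text
t: 10.68
tool_pos: [0.5593, -0.0514, 0.2451]
tool_rot: [-0.386, -3.116, -0.0]
contact_force: [-0.1, 0.0, 0.1]
opening: 0.0663
grip_force: 0.0
```

```bash
python3 - <<'E'
from h import *
o=obs()
for k in ('wing_catch','gate_catch','pin'):
    save('wrist','w7')
    for r in ctrl.tip_of('wrist',k)[:1]: print(k,r['p'],r['xy'],atz('wrist',r['xy'],.19 if k!='pin' else .15,o),G(.01,-.098,.19),G(-.03,-.006,.19))
print(delta(G(.010,-.098,.183),Y+np.pi/2),obs()['q'])
E
```

```text
wing_catch 0.7 [319.1, 218.1] [ 0.55566761 -0.05024448  0.19      ] [ 0.5585796  -0.05120604  0.19      ] [0.54203982 0.04774059 0.19      ]
gate_catch 0.84 [454.4, 166.2] [0.54239119 0.04666234 0.19      ] [ 0.5585796  -0.05120604  0.19      ] [0.54203982 0.04774059 0.19      ]
pin 0.92 [218.7, 240.6] [ 0.57189602 -0.14295537  0.15      ] [ 0.5585796  -0.05120604  0.19      ] [0.54203982 0.04774059 0.19      ]
(array([0.0012, 0.    , 0.0632]), array([ 0.   , -0.   , -0.001])) [-2.24171329e-01 -1.01053783e-01  1.75247890e+00  7.98236750e-06
  1.49029197e+00 -1.54962577e+00]
```

View pics/w7.png

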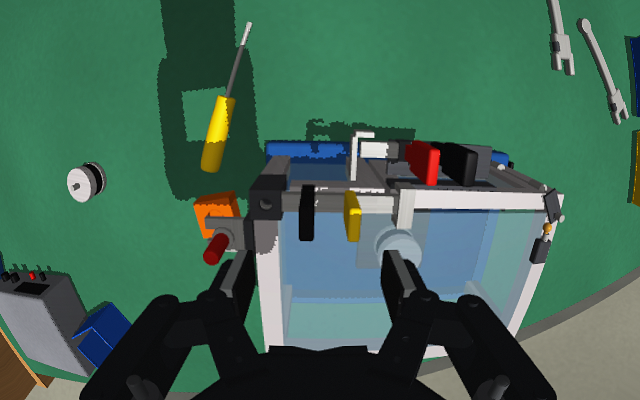

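The view shows black plate at (307,212), yellow plate at (352,215) and the pin parked at (217,245). The predictions match, so I'll go down and squeeze.

Call:
nudge_tcp:
  motion:
    - [[0.066, 0.001, 0, 0.02, 0, 0, 0], [0.066, 0.001, 0, 0.04, 0, 0, 0], [0.066, 0.001, 0, 0.055, 0, 0, 0], [0.066, 0.001, 0, 0.063, 0, 0, 0], [0.066, 0.001, 0, 0.063, 0, 0, 0], [0.066, 0.001, 0, 0.063, 0, 0, 0], [0.03, 0.001, 0, 0.063, 0, 0, 0], [0.015, 0.001, 0, 0.063, 0, 0, 0], [0.015, 0.001, 0, 0.063, 0, 0, 0], [0.015, 0.001, 0, 0.063, 0, 0, 0], [0.015, 0.001, 0, 0.063, 0, 0, 0], [0.015, 0.001, 0, 0.063, 0, 0, 0], [0.015, 0.001, 0, 0.063, 0, 0, 0], [0.015, 0.001, 0, 0.063, 0, 0, 0]]
  squeeze: 40

```text
t: 12.15
tool_pos: [0.5597, -0.0526, 0.1859]
tool_rot: [0.385, 3.115, -0.004]
contact_force: [-1.4, 0.2, 5.3]
opening: 0.0224
grip_force: 42.8
```

Call:
nudge_tcp:
  motion:
    - [[0.04, 0, 0, 0, 0, 0, 0], [0.062, 0, 0, 0, 0, 0, 0], [0.062, 0, 0, 0, 0, 0, 0], [0.062, 0, 0, 0, 0, 0, 0], [0.062, 0, 0, -0.03, 0, 0, 0], [0.062, 0, 0, -0.06, 0, 0, 0], [0.062, 0.015, 0.03, -0.06, 0, 0, 0], [0.062, 0.03, 0.06, -0.06, 0, 0, 0], [0.062, 0.04, 0.092, -0.06, 0, 0, 0], [0.062, 0.04, 0.092, -0.06, 0, 0, 0], [0.062, 0.04, 0.092, -0.06, 0, 0, 0]]

```text
t: 13.07
tool_pos: [0.5419, 0.0488, 0.243]
tool_rot: [-0.379, -3.118, 0.001]
contact_force: [-0.0, 0.4, -0.5]
opening: 0.0618
grip_force: 0.0
```

```bash
python3 - <<'E'
from h import *
o=obs();im=save('wrist','w8')
print([(k,r['p'],r['xy'],atz('wrist',r['xy'],.19,o)) for k in ('wing_catch','gate_catch') for r in ctrl.tip_of('wrist',k)[:1]],G(-.03,-.006,.19))
# plates: red blob and extents on tops
hsv=cv2.cvtColor(im,cv2.COLOR_RGB2HSV)
print(delta(G(-.03,-.006,.183),Y+np.pi/2),obs()['q'])
E
```

```text
[('wing_catch', 0.78, [193.6, 265.6], array([ 0.55357711, -0.05051119,  0.19      ])), ('gate_catch', 0.82, [315.9, 225.5], array([0.54219603, 0.04681939, 0.19      ]))] [0.54203982 0.04774059 0.19      ]
(array([0.0004, 0.0008, 0.06  ]), array([-0.001, -0.   , -0.001])) [-5.02782835e-02 -1.42552827e-01  1.79573001e+00 -5.16833821e-04
  1.48890907e+00 -1.37542090e+00]
```

View pics/w8.png

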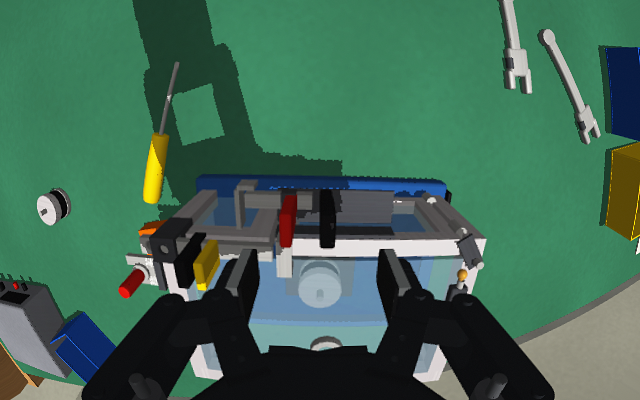

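The yellow plate now sits against its black partner at (205,262). The gate pair, red at (288,220) and black at (327,220), is centred between the fingers, so I'll go down and squeeze.

Call:
nudge_tcp:
  motion:
    - [[0.062, 0.0005, 0.0008, 0.02, 0, 0, 0], [0.062, 0.0005, 0.0008, 0.04, 0, 0, 0], [0.062, 0.0005, 0.0008, 0.055, 0, 0, 0], [0.062, 0.0005, 0.0008, 0.06, 0, 0, 0], [0.062, 0.0005, 0.0008, 0.06, 0, 0, 0], [0.062, 0.0005, 0.0008, 0.06, 0, 0, 0], [0.03, 0.0005, 0.0008, 0.06, 0, 0, 0], [0.012, 0.0005, 0.0008, 0.06, 0, 0, 0], [0.012, 0.0005, 0.0008, 0.06, 0, 0, 0], [0.012, 0.0005, 0.0008, 0.06, 0, 0, 0], [0.012, 0.0005, 0.0008, 0.06, 0, 0, 0], [0.012, 0.0005, 0.0008, 0.06, 0, 0, 0], [0.012, 0.0005, 0.0008, 0.06, 0, 0, 0], [0.012, 0.0005, 0.0008, 0.06, 0, 0, 0]]
  squeeze: 50

```text
t: 14.38
tool_pos: [0.5435, 0.0478, 0.186]
tool_rot: [0.385, 3.113, -0.002]
contact_force: [0.2, -1.2, 5.3]
opening: 0.0223
grip_force: 51.6
```

```bash
python3 -c "
from math import *
for i in range(1,21):
    t=min(1.42,.075*i); c,s=cos(t),sin(t); print(f'0.012 {-.03+.03*c+.134*s:.3f} {.134+.03*s-.134*c:.3f} 0 0 0 {t:.3f}')"
```

```text
0.012 0.010 0.003 0 0 0 0.075
0.012 0.020 0.006 0 0 0 0.150
0.012 0.029 0.010 0 0 0 0.225
0.012 0.038 0.015 0 0 0 0.300
0.012 0.047 0.020 0 0 0 0.375
0.012 0.055 0.026 0 0 0 0.450
0.012 0.063 0.033 0 0 0 0.525
0.012 0.070 0.040 0 0 0 0.600
0.012 0.077 0.048 0 0 0 0.675
0.012 0.083 0.056 0 0 0 0.750
0.012 0.089 0.065 0 0 0 0.825
0.012 0.094 0.074 0 0 0 0.900
0.012 0.098 0.084 0 0 0 0.975
0.012 0.101 0.093 0 0 0 1.050
0.012 0.104 0.103 0 0 0 1.125
0.012 0.106 0.113 0 0 0 1.200
0.012 0.107 0.124 0 0 0 1.275
0.012 0.107 0.134 0 0 0 1.350
0.012 0.107 0.144 0 0 0 1.420
0.012 0.107 0.144 0 0 0 1.420
```

Careful with the scale: turns go in shares of pi rad. That gives: 1.42 rad is 0.452.

Call:
nudge_tcp:
  motion:
    - [[0.012, 0.01, 0.003, 0, 0, 0, 0.0239], [0.012, 0.02, 0.006, 0, 0, 0, 0.0477], [0.012, 0.029, 0.01, 0, 0, 0, 0.0716], [0.012, 0.038, 0.015, 0, 0, 0, 0.0955], [0.012, 0.047, 0.02, 0, 0, 0, 0.1194], [0.012, 0.055, 0.026, 0, 0, 0, 0.1432], [0.012, 0.063, 0.033, 0, 0, 0, 0.1671], [0.012, 0.07, 0.04, 0, 0, 0, 0.191], [0.012, 0.077, 0.048, 0, 0, 0, 0.2149], [0.012, 0.083, 0.056, 0, 0, 0, 0.2387], [0.012, 0.089, 0.065, 0, 0, 0, 0.2626], [0.012, 0.094, 0.074, 0, 0, 0, 0.2865], [0.012, 0.098, 0.084, 0, 0, 0, 0.3104], [0.012, 0.101, 0.093, 0, 0, 0, 0.3342], [0.012, 0.104, 0.103, 0, 0, 0, 0.3581], [0.012, 0.106, 0.113, 0, 0, 0, 0.382], [0.012, 0.107, 0.124, 0, 0, 0, 0.4058], [0.012, 0.107, 0.134, 0, 0, 0, 0.4297], [0.012, 0.107, 0.144, 0, 0, 0, 0.452], [0.012, 0.107, 0.144, 0, 0, 0, 0.452]]

```text
t: 16.05
tool_pos: [0.4766, 0.2133, 0.1859]
tool_rot: [2.32, 2.105, 0.006]
contact_force: [10.3, -9.9, 3.5]
opening: 0.0225
grip_force: 55.3
```

Call:
nudge_tcp:
  motion:
    - [[0.012, 0, 0, 0, 0, 0, 0], [0.012, 0, 0, 0, 0, 0, 0], [0.012, 0, 0, 0, 0, 0, 0], [0.012, 0, 0, 0, 0, 0, 0], [0.012, 0, 0, 0, 0, 0, 0], [0.012, 0, 0, 0, 0, 0, 0]]

```text
t: 16.55
tool_pos: [0.4764, 0.2125, 0.1859]
tool_rot: [2.319, 2.107, 0.006]
contact_force: [10.8, -7.9, 2.4]
opening: 0.0222
grip_force: 54.7
```

```bash
python3 - <<'E'
from h import *
o=obs();c,s=np.cos(Y),np.sin(Y);d=o['tool_pos'][:2]-G(0,.128,0)[:2];d=np.array([[c,s],[-s,c]])@d
print(o['opening'],o['grip_force'],o['q'],'r',np.hypot(*d),'ang',np.arctan2(-134,-30)-np.arctan2(d[1],d[0]))
save('wrist','w9');save('scene','s9')
for n in('w9',):pass
a=cv2.imread('pics/w9.png');b=cv2.imread('pics/s9.png')[100:300,210:450]
cv2.imwrite('pics/f.png',np.vstack([cv2.resize(a,(480,300)),cv2.resize(b,(480,300))]) if 0 else np.hstack([cv2.resize(a,(400,250)),cv2.resize(b,(400,250))]))
E
```

```text
0.02216153375757276 54.70050930976868 [ 0.27964441 -0.16254564  1.90999927 -0.00556818  1.38697795  0.37618021] r 0.133934782690699 ang -4.858443243947772
```

View pics/f.png

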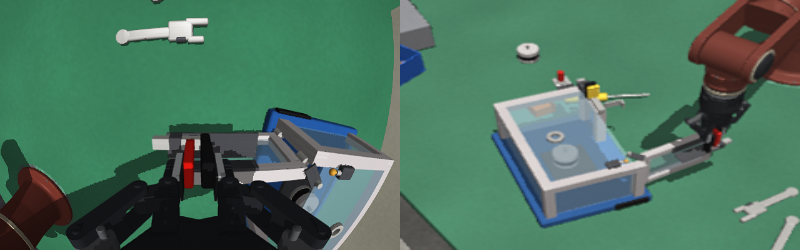

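The gate is swung out to about 1.42 rad with its catch plates at (195,160) still in the grip. The pin is parked (red at (560,75)) and the yellow catch is squeezed. I'm handing the job in.

```bash
python3 -c "
from station import ctrl
print(ctrl.finish_job())"
```

```text
the job is handed in; nothing more can be done
None
```

I handed the job in at 16.6 s: the pin hangs in the slot, the wing bolt is back, and the gripper holds the gate still at about 1.42 rad by its squeezed catch; the hand-in returned no verdict.

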